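# Load the round mounts on the tilted viewing rests

## Task

Get the four round mounted specimens ready for viewing: set each one on the sloped rest whose round inlay is the same size as the mount, polished face up, centred across the rest, lying flat on the slope and against the cleat at its low edge. Leave the two square mounts where they are.

Things in the scene. Friction and masses are not known exactly. Their poses are not given: they have to be found in the camera images.
- round_24: round mounted specimen: upright black resin disc, 24 mm in diameter, 25 mm high, with a polished steel inset in its upper face; about 18 g. Loose on the table. Origin: centre of its underside, z towards the polished face.
- round_36: round mounted specimen: upright black resin disc, 36 mm in diameter, 25 mm high, with a polished steel inset in its upper face; about 41 g. Loose on the table. Origin: centre of its underside, z towards the polished face.
- round_48: round mounted specimen: upright black resin disc, 48 mm in diameter, 25 mm high, with a polished steel inset in its upper face; about 72 g. Loose on the table. Origin: centre of its underside, z towards the polished face.
- round_60: round mounted specimen: upright black resin disc, 60 mm in diameter, 25 mm high, with a polished steel inset in its upper face; about 113 g. Loose on the table. Origin: centre of its underside, z towards the polished face.
- rest_24: fixed aluminium rest, slope tilted 15 deg, 44 mm wide, with a flush dark round inlay 24 mm in diameter; no side walls. Origin: inlay centre on the slope, 20 mm above the table, where the centre of the mount underside lies when against the cleat. x up the slope, y level, z out of it. Cleat at the low edge, 6 mm high, 8 mm thick, face at x = -12.0 mm; slope ends at x = 24.0 mm, foot at 50 mm.
- rest_36: fixed aluminium rest, slope tilted 15 deg, 56 mm wide, with a flush dark round inlay 36 mm in diameter; no side walls. Origin: inlay centre on the slope, 20 mm above the table, where the centre of the mount underside lies when against the cleat. x up the slope, y level, z out of it. Cleat at the low edge, 6 mm high, 8 mm thick, face at x = -18.0 mm; slope ends at x = 30.0 mm, foot at 56 mm.
- rest_48: fixed aluminium rest, slope tilted 15 deg, 68 mm wide, with a flush dark round inlay 48 mm in diameter; no side walls. Origin: inlay centre on the slope, 20 mm above the table, where the centre of the mount underside lies when against the cleat. x up the slope, y level, z out of it. Cleat at the low edge, 6 mm high, 8 mm thick, face at x = -24.0 mm; slope ends at x = 36.0 mm, foot at 62 mm.
- rest_60: fixed aluminium rest, slope tilted 15 deg, 80 mm wide, with a flush dark round inlay 60 mm in diameter; no side walls. Origin: inlay centre on the slope, 20 mm above the table, where the centre of the mount underside lies when against the cleat. x up the slope, y level, z out of it. Cleat at the low edge, 6 mm high, 8 mm thick, face at x = -30.0 mm; slope ends at x = 42.0 mm, foot at 68 mm.
- square_30: square mounted specimen, black resin block 30 x 30 x 25 mm with a polished steel inset; not part of the job, stays where it is. Origin: centre of its underside.
- square_42: square mounted specimen, black resin block 42 x 42 x 25 mm with a polished steel inset; not part of the job, stays where it is. Origin: centre of its underside.
Things that resemble listed ones, but are neither listed nor needed, are in the scene too. What is shaped like the round_60 but red is not meant. Leave any purple or red look-alike of the round_36 alone.

How it is judged:
At the end, for the whole second after the job is handed in: Each round mount lies face up on the rest of its size, flat within 0.1 rad and 4 mm, within 10 mm of the inlay centre across the slope, at most 8 mm up-slope of touching the cleat, released and at rest; the square mounts are within 15 mm of their starts (x of round_24 in the frame of rest_24 between -0.004 and 0.008 m and y of round_24 in the frame of rest_24 between -0.01 and 0.01 m and z of round_24 in the frame of rest_24 between -0.004 and 0.004 m and angle between the z axis of round_24 and the z axis of rest_24, either way round below 0.1 rad and angle between each of round_24, round_36, round_48, round_60's own z axis and vertical below 0.5 rad and linear speed of each of round_24, round_36, round_48, round_60 below 0.02 m/s and x of round_36 in the frame of rest_36 between -0.004 and 0.008 m and y of round_36 in the frame of rest_36 between -0.01 and 0.01 m and z of round_36 in the frame of rest_36 between -0.004 and 0.004 m and angle between the z axis of round_36 and the z axis of rest_36, either way round below 0.1 rad and x of round_48 in the frame of rest_48 between -0.004 and 0.008 m and y of round_48 in the frame of rest_48 between -0.01 and 0.01 m and z of round_48 in the frame of rest_48 between -0.004 and 0.004 m and angle between the z axis of round_48 and the z axis of rest_48, either way round below 0.1 rad and x of round_60 in the frame of rest_60 between -0.004 and 0.008 m and y of round_60 in the frame of rest_60 between -0.01 and 0.01 m and z of round_60 in the frame of rest_60 between -0.004 and 0.004 m and angle between the z axis of round_60 and the z axis of rest_60, either way round below 0.1 rad and distance of each of square_30, square_42 from where it was at the start of the episode below 0.015 m).
It fails at once if a square mount is pushed or carried more than 15 mm from its place (distance of any of square_30, square_42 from where it was at the start of the episode above 0.015 m).
It also fails if it takes over 99 s, if anything falls off the work surface, if the arm or the gripper's body presses on something with over 40 N, if the wrist force passes 120 N, or if a joint passes its speed limit or range.

## Robot

A 6-joint arm with a two-finger parallel gripper is mounted at the origin on the work surface. World frame = base frame: x ahead of the robot, y to its left, z up, the work surface at z = 0. Lengths are in m, angles in rad, forces in N, time in s.
With the tool pointing down it reaches from about 0.3 to 0.775 m from the base axis. Payload 14.6 kg.
Tool frame: the origin (TCP) lies at the very end of the fingers, on their centre line; the grasp point (between the pads) lies 19 mm behind it; z points along the fingers, y is the line along which they close (so a half turn about z gives the same grasp; the last joint's range is limited). The gripper opens to 94 mm and grips with 3 to 60 N. Pads are 16 mm wide; open, the fingers measure 119 mm over their backs; the gripper's body (75 mm by 177 mm) begins 78 mm behind the grasp point.
Start: joints at [-1.197, 0.3, 1.521, -0, 1.321, -0.067], TCP at [0.235, -0.497, 0.205] pointing down, gripper open.
Joint ranges: [-3.03, 3.03], [-0.79, 2.21], [0.23, 2.52], [-1.04, 4.18], [0, 3.07], [-2.55, 2.55]. Speed limits (rad/s): [2.22, 2.22, 2.57, 3.14, 3.14, 3.14].

## Interface

Orientations are given as [roll, pitch, yaw] about the fixed x, y, z axes, in that order (R = Rz(yaw) Ry(pitch) Rx(roll)).
In Python, from station import ctrl gives the robot as it stands.
- The arm moves only by the tool carry_out, never from a script. Its argument "motion" is text: rows parted by semicolons, each of 7 numbers parted by spaces: the shift along the world's x, y, z in m, then the turn, a rotation vector about the world's x, y, z in degrees, then the closure in counts, from 0 (fully open) to 255 (shut). In form: dx dy dz wx wy wz hand; .... A call has 1 to 20 rows; each row shifts and turns the commanded pose from where the row before left it; what a row does not reach is not made up. A row lasts 1/12 s, in which the tool goes at most 41.7 mm and 7.16 degrees, less where a joint would pass 70% of its speed; a pose out of reach is approached as far as the arm can. A call is refused whole if a number of a shift passes 0.0417 or a number of a turn 7.16, either way. A call with a gripper value outside its range is refused whole. The fingers move at their own pace and stop on an object; "grip_force" is the grip in N (left out, the last holds). Time passes only in rows, so rows that do not move let the fingers close. It gives the time, the measured TCP pose, the force, the opening and the grip force at its end, in the units of the state.
- ctrl.get_obs(): the state, without advancing time (a new reading comes with each control period).
- ctrl.camera(name): name is "scene" or "top" or "wrist"; returns a dict with "pixels" (420x560x3 uint8, red, green, blue), "range_z" (420x560 float32, m along the optical axis (not along the pixel's ray), 0 where there is no reading), "K" (3x3 intrinsics, pixels), "position" and "attitude" of the camera in the world. Camera axes: x right, y up, looking along -z (the intrinsics and any distortion apply to the point x, -y, -z); pixel columns grow to the right and rows downward; lengths in m; the calibration is good to about 2 mm. A picture is of the moment at which its call begins.
- ctrl.hand_in(): hands the job in; it is judged then, once.
The state is a dict: "time_s": time; "qpos": joint angles; "joint_vel": joint speeds; "tau": joint torques, N m; "ee_pos": TCP position; "eef_rot": TCP orientation; "force": force on the tool from outside, world axes, zero at the start; "moment": the same for the moment, N m; "grip_width": finger opening in m; "grip_force": force on a finger pad.
Only numpy, scipy, OpenCV 4.12 (cv2) and the standard library are available. Lean on these libraries where they do the work, as an engineer would, in place of code of your own. Each camera call takes 0.05 s, during which the arm holds its last target. There are 200 camera calls.

## Working session

There is one attempt and no reset: what is moved stays moved. The work goes in short steps, Python scripts to look and compute and a tool call to move; the robot and the scene stay as the last step left them, time stands still between calls to the robot, and variables do not carry over. Pictures are saved under pics/ and viewed, at most 14 in all, crops included, and the job is handed in when it is done.

Besides the shell and the picture viewer there is one more tool, called after "Emit:" as a command line: name --argument value ..., lists and objects as JSON in quotes. carry_out: Moves the arm, as the interface text tells. Its arguments: {"type":"object","properties":{"motion":{"type":"string"},"grip_force":{"type":"number"}},"required":["motion"]}

```bash
mkdir -p pics; ls; python3 - <<'E'
from station import ctrl
import cv2,numpy as np
o=ctrl.get_obs()
for k,v in o.items(): print(k,np.round(v,3))
for n in("top","scene"):
    c=ctrl.camera(n); cv2.imwrite(f"pics/{n}0.png",c["pixels"][:,:,::-1])
    print(n,c["K"],c["position"],c["attitude"],[k for k in c])
    np.savez(f"{n}0.npz",**{k:c[k] for k in("pixels","range_z","K","position","attitude")})
E
```

```text
pics
time_s 0.0
qpos [-1.197  0.3    1.522 -0.     1.321 -0.067]
joint_vel [ 0.    -0.    -0.     0.     0.     0.001]
tau [ 0.0000e+00 -5.3181e+01 -3.5274e+01  7.1000e-02  2.4000e-02 -0.0000e+00]
ee_pos [ 0.235 -0.497  0.205]
eef_rot [-3.14  -0.     0.441]
force [-0.493  0.313 -0.781]
moment [ 0.    -0.035  0.052]
grip_force 0.0
grip_width 0.094
top [[500.11087563   0.         275.033628  ]
 [  0.         500.11087563 209.54326342]
 [  0.           0.           1.        ]] [ 0.33164117 -0.01100519  1.0445805 ] [ 0.17515467  0.01319804 -1.55995836] ['pixels', 'range_z', 'K', 'position', 'attitude']
scene [[381.16945672   0.         277.90470959]
 [  0.         381.16945672 212.17270046]
 [  0.           0.           1.        ]] [0.84250926 0.47704614 0.80629621] [ 0.64030027 -0.00770228  2.58311884] ['pixels', 'range_z', 'K', 'position', 'attitude']
```

View pics/top0.png

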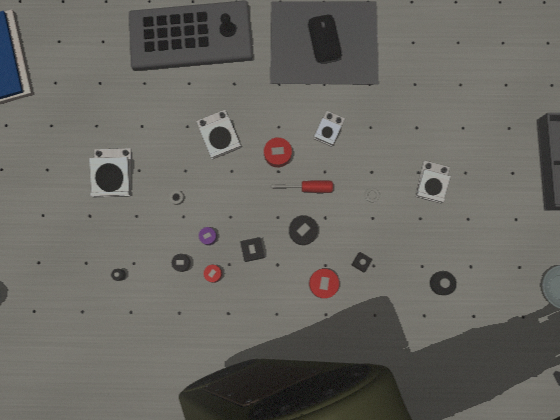

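View pics/scene0.png

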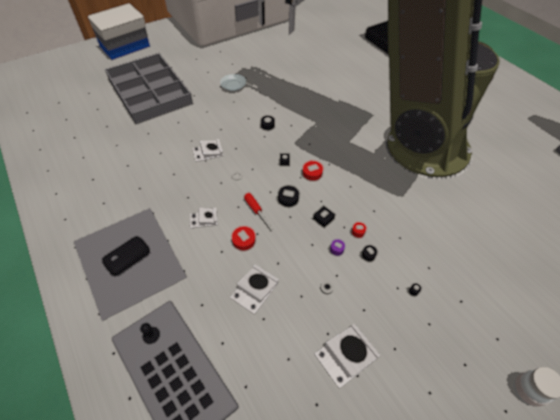

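Top view: black rounds are at (303,230) 60, (443,283) 48, (181,262) 36 and (118,274) 24. The rests are at (109,175), (220,137), (433,185) and (328,130), and the black squares at (252,249) and (362,262). The red and purple discs are look-alikes.

```bash
cat > h.py <<'E'
import numpy as np,cv2
from scipy.spatial.transform import Rotation as Ro
def cam(c,pts,z):
    "cast pixels onto plane at height z"
    p=np.atleast_2d(np.asarray(pts,float)); d=np.c_[(p-c["K"][:2,2])/c["K"][0,0]*[1,-1],-np.ones(len(p))]
    d=Ro.from_euler("xyz",c["attitude"]).apply(d); o=np.asarray(c["position"]); return o+d*((z-o[2])/d[:,2])[:,None]
def cloud(c):
    v,u=np.mgrid[:420,:560]; r=c["range_z"]; q=np.stack([(u-c["K"][0,2])/c["K"][0,0]*r,-(v-c["K"][1,2])/c["K"][0,0]*r,-r],-1)
    return q@Ro.from_euler("xyz",c["attitude"]).as_matrix().T+c["position"]
E
python3 - <<'E'
from h import *
c=np.load("top0.npz"); im=c["pixels"]; P=cloud(c); hsv=cv2.cvtColor(im,cv2.COLOR_RGB2HSV)
print("table z",np.median(P[300:315,100:200,2]))
g=im.max(2)
for n,(u,v) in dict(r60=(303,230),r48=(443,283),r36=(181,262),r24=(118,274),s42=(252,249),s30=(362,262)).items():
    m=np.zeros_like(g); w=22; m[v-w:v+w,u-w:u+w]=((P[v-w:v+w,u-w:u+w,2]>.018)&(P[v-w:v+w,u-w:u+w,2]<.035)).astype(np.uint8)*255
    k,l,s,ce=cv2.connectedComponentsWithStats(m); j=l[v,u] or 1+np.argmax(s[1:,4])
    q=P[l==j]; ct=max(cv2.findContours((l==j).astype(np.uint8),0,1)[0],key=cv2.contourArea)
    (x,y),r=cv2.minEnclosingCircle(ct); wpt=cam(c,[ce[j]],.025)[0]
    print(n,"z",np.round(np.median(q[:,2]),4),"ctr",np.round(wpt,4),"circ",np.round(cam(c,[(x,y)],.025)[0],4),"diam mm",round(2e3*np.sqrt(s[j,4]/np.pi)*1.02/500*1,1))
for n,(u,v) in dict(R60=(109,177),R48=(220,137),R36=(433,186),R24=(328,131)).items():
    w=28; sl=np.s_[v-w:v+w,u-w:u+w]
    br=np.zeros(g.shape,np.uint8); br[sl]=((im[sl].min(2)>165))*255
    br=cv2.morphologyEx(br,cv2.MORPH_CLOSE,np.ones((5,5)))
    ct=max(cv2.findContours(br,0,1)[0],key=cv2.contourArea); rect=cv2.minAreaRect(ct)
    f=np.zeros_like(br); cv2.drawContours(f,[ct],-1,255,-1)
    dk=((f>0)&(g<80)).astype(np.uint8); k,l,s,ce=cv2.connectedComponentsWithStats(dk); j=1+np.argmax(s[1:,4])
    o=cam(c,[ce[j]],.020)[0]; 
    bx=cv2.boxPoints(rect); 
    q=P[(f>0)]; q=q[(np.hypot(*(q[:,:2]-o[:2]).T)<s[j,4]**.5*.002*.56*.9)]
    A=np.c_[q[:,:2]-o[:2],np.ones(len(q))]; co=np.linalg.lstsq(A,q[:,2],rcond=None)[0]
    bw=cam(c,bx,.015)[:,:2]; e=[bw[1]-bw[0],bw[2]-bw[1]]; e=max(e,key=np.linalg.norm); e=e*np.sign(e@co[:2])
    print(n,"inlay",np.round(o,4),"diam",round(2e3*np.sqrt(s[j,4]/np.pi)*1.03/500,1),"tilt",np.degrees(np.arctan(np.hypot(*co[:2]))).round(1),"z0",co[2].round(4),"upyaw depth",np.degrees(np.arctan2(co[1],co[0])).round(1),"rect yaw",np.degrees(np.arctan2(e[1],e[0])).round(1),rect)
E
```

```text
table z 0.00021645139212422837
r60 z 0.0254 ctr [ 0.4712 -0.0544  0.025 ] circ [ 0.4712 -0.0544  0.025 ] diam mm 59.0
r48 z 0.0254 ctr [ 0.3656 -0.3374  0.025 ] circ [ 0.366  -0.3374  0.025 ] diam mm 49.5
r36 z 0.0253 ctr [0.4015 0.196  0.025 ] circ [0.4017 0.1959 0.025 ] diam mm 36.0
r24 z 0.025 ctr [0.376  0.3238 0.025 ] circ [0.3758 0.3238 0.025 ] diam mm 24.0
s42 z 0.0252 ctr [0.4299 0.0501 0.025 ] circ [0.4297 0.0496 0.025 ] diam mm 47.6
s30 z 0.0254 ctr [ 0.4066 -0.174   0.025 ] circ [ 0.4064 -0.1742  0.025 ] diam mm 34.8Traceback (most recent call last):
  File "<stdin>", line 17, in <module>
    return _wrapfunc(a, 'argmax', axis=axis, out=out, **kwds)
    return bound(*args, **kwds)
ValueError: attempt to get argmax of an empty sequence
```

```bash
python3 - <<'E'
import cv2
im=cv2.imread("pics/top0.png")
cv2.imwrite("pics/crop0.png",cv2.resize(im[95:305,80:480],(800,420),interpolation=cv2.INTER_CUBIC))
E
```

```text
(no output)
```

View pics/crop0.png

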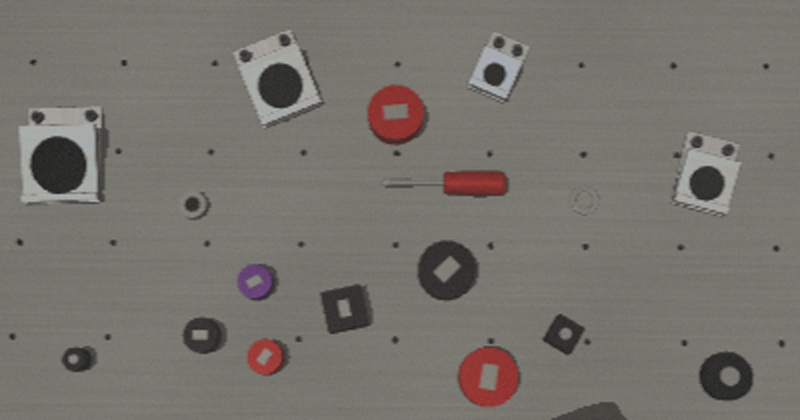

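Crop: the black rounds are at crop (447,270), (726,376), (203,335) and (77,358), and the squares at (345,308) and (564,334). Red and purple stay. On each rest the screws sit on the upper side, which is the high end of the slope. Next: the rest poses.

```bash
python3 - <<'E'
from h import *
c=np.load("top0.npz"); im=c["pixels"]; P=cloud(c); g=im.max(2)
for n,(u,v),D in (("R60",(109,177),60),("R48",(220,137),48),("R36",(433,186),36),("R24",(328,131),24)):
    t=(int(im[v,u].max())+200)//2-20
    k,l,s,ce=cv2.connectedComponentsWithStats((g<t).astype(np.uint8)); j=l[v,u]
    o=cam(c,[ce[j]],.020)[0]
    # plane fit on depth near inlay
    q=P[max(0,v-30):v+30,u-30:u+30].reshape(-1,3); q=q[np.hypot(*(q[:,:2]-o[:2]).T)<D*.0005+.001]
    co=np.linalg.lstsq(np.c_[q[:,:2]-o[:2],np.ones(len(q))],q[:,2],rcond=None)[0]
    # outline: above-table bright or depth
    m=np.zeros(g.shape,np.uint8); w=30; sl=np.s_[v-w:v+w,u-w:u+w]; m[sl]=(P[sl][...,2]>.005)
    k2,l2,s2,_=cv2.connectedComponentsWithStats(m); m=(l2==l2[v,u]).astype(np.uint8)
    ct=max(cv2.findContours(m,0,1)[0],key=cv2.contourArea)
    pw=P[ct[:,0,1],ct[:,0,0],:2]; rect=cv2.minAreaRect((pw*1000).astype(np.float32)); b=cv2.boxPoints(rect)
    es=[b[1]-b[0],b[2]-b[1]]; gv=co[:2]/np.hypot(*co[:2])
    e=max(es,key=lambda e:abs(e@gv)/np.linalg.norm(e)); e=e*np.sign(e@gv)
    print(n,"inlay",np.round(o,4),"area d",round(2e3*np.sqrt(s[j,4]/np.pi)*1.025/500,1),"tilt",np.degrees(np.arctan(np.hypot(*co[:2]))).round(1),"z0",co[2].round(4),"yaw depth",np.degrees(np.arctan2(co[1],co[0])).round(1),"rect",np.degrees(np.arctan2(e[1],e[0])).round(1),np.round(rect,1) if 0 else rect)
E
```

```text
R60 inlay [0.5795 0.3566 0.02  ] area d 58.0 tilt 15.0 z0 0.0205 yaw depth 2.3 rect -27.4 ((504.81396484375, 183.96316528320312), (505.6317138671875, 127.83734130859375), 62.57680130004883)
R48 inlay [0.6684 0.1244 0.02  ] area d 45.6 tilt 14.9 z0 0.0208 yaw depth 20.8 rect 21.7 ((528.252685546875, 67.86823272705078), (423.68304443359375, 69.46769714355469), 21.715972900390625)
R36 inlay [ 0.565  -0.3251  0.02  ] area d 35.5 tilt 14.4 z0 0.021 yaw depth -17.7 rect -46.2 ((456.27496337890625, -202.24000549316406), (85.1258544921875, 448.5207824707031), 43.84005355834961)
R24 inlay [ 0.6824 -0.1046  0.02  ] area d 22.9 tilt 13.4 z0 0.0206 yaw depth -21.7 rect -19.0 ((535.432861328125, -55.809173583984375), (48.316307067871094, 414.5109558105469), 70.95215606689453)
```

Emit:
carry_out --motion "0.026 0.032 -0.02 0 0 0 0;0.026 0.032 -0.02 0 0 0 0;0.026 0.032 -0.02 0 0 0 0;0.026 0.032 -0.02 0 0 0 0;0.027 0.032 -0.02 0 0 0 0;0 0 -0.025 0 0 0 0;0 0 -0.025 0 0 0 0;0 0 -0.01 0 0 0 0;0 0 0 0 0 0 0;0 0 0 0 0 0 0;0 0 0 0 0 0 0" --grip_force 20

```text
time_s: 1.02
ee_pos: [0.3537, -0.3531, 0.056]
eef_rot: [3.14, -0.0, 0.44]
force: [-0.3, -0.4, 0.6]
grip_width: 0.0938
grip_force: 0.0
```

Emit:
carry_out --motion "0.012 0.0157 -0.01 0 0 0 0;0 0 -0.02 0 0 0 0;0 0 -0.015 0 0 0 0;0 0 -0.008 0 0 0 0;0 0 0 0 0 0 0;0 0 0 0 0 0 0"

```text
time_s: 1.52
ee_pos: [0.3657, -0.3372, 0.0026]
eef_rot: [3.141, -0.0, 0.44]
force: [0.2, -0.8, 0.1]
grip_width: 0.0939
grip_force: 0.0
```

```bash
python3 - <<'E'
from station import ctrl
import cv2
c=ctrl.camera("wrist"); cv2.imwrite("pics/w1.png",c["pixels"][:,:,::-1]); o=ctrl.get_obs(); print(o["ee_pos"],o["force"],o["grip_width"])
E
```

```text
[ 0.36579898 -0.33728895  0.00288365] [ 0.61220646 -0.53355632 -0.04641103] 0.09408954159729054
```

View pics/w1.png

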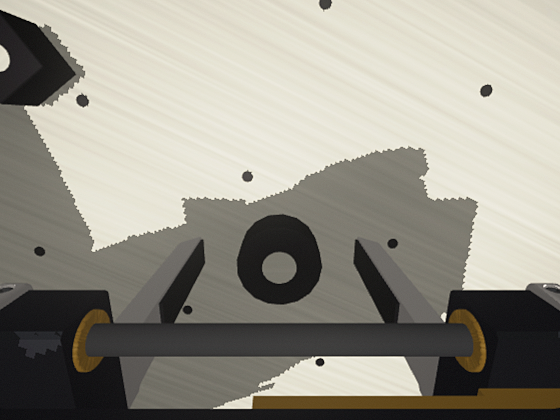

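The wrist view shows the 48 disc at (279,258), centred between the fingertips at (203,240) and (356,240). Closing and lifting.

Emit:
carry_out --motion "0 0 0 0 0 0 255;0 0 0 0 0 0 255;0 0 0 0 0 0 255;0 0 0 0 0 0 255;0 0 0 0 0 0 255;0 0 0 0 0 0 255;0 0 0.02 0 0 0 255;0 0 0.03 0 0 0 255;0 0 0.03 0 0 0 255;0.025 0.03 0 0 0 0 255;0.025 0.03 0 0 0 0 255;0.025 0.03 0 0 0 0 255;0.025 0.03 0 0 0 0 255" --grip_force 20

```text
time_s: 2.65
ee_pos: [0.4663, -0.2152, 0.082]
eef_rot: [3.141, -0.0, 0.44]
force: [-0.1, -1.6, 0.9]
grip_width: 0.0107
grip_force: 0.0
```

```bash
python3 - <<'E'
from station import ctrl
import cv2,numpy as np
from h import *
c=ctrl.camera("wrist"); d=ctrl.camera("top"); o=ctrl.get_obs(); print(o["ee_pos"],o["grip_width"],o["grip_force"])
print(c["position"],c["attitude"],c["K"][0])
a=cv2.resize(np.hstack([c["pixels"],d["pixels"]])[:,:,::-1],(800,300)); cv2.imwrite("pics/w2.png",a)
E
```

```text
[ 0.46786117 -0.21303492  0.08183441] 0.0028247374697232147 0.0
[ 0.53742018 -0.18054184  0.26153327] [-2.73806723e-01 -3.20942905e-04 -1.13222075e+00] [309.34691076   0.         278.85022779]
```

View pics/w2.png

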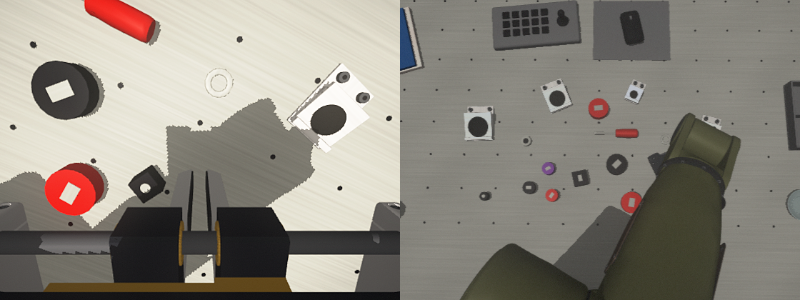

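The fingers close at about 77 mm/s, so I lifted before contact. Going back to grip properly.

Emit:
carry_out --motion "-0.0255 -0.031 0 0 0 0 0;-0.0255 -0.031 0 0 0 0 0;-0.0255 -0.031 0 0 0 0 0;-0.0255 -0.031 0 0 0 0 0;0 0 0 0 0 0 0;0 0 0 0 0 0 0;0 0 0 0 0 0 0;0 0 0 0 0 0 0;0 0 0 0 0 0 0;0 0 0 0 0 0 0"

```text
time_s: 3.58
ee_pos: [0.364, -0.3399, 0.0817]
eef_rot: [-3.141, 0.0, 0.442]
force: [-0.7, -0.2, 0.8]
grip_width: 0.0663
grip_force: 0.0
```

```bash
cat > wr.py <<'E'
from station import ctrl
from h import *
import sys
def near(diam):
    "round black top near tool in the wrist view, z=25 mm plane"
    c=ctrl.camera("wrist"); o=ctrl.get_obs(); P=cloud(c)
    m=((P[...,2]>.019)&(P[...,2]<.032)&(np.hypot(P[...,0]-o["ee_pos"][0],P[...,1]-o["ee_pos"][1])<.075)).astype(np.uint8)
    n,l,s,ce=cv2.connectedComponentsWithStats(m)
    print("tcp",np.round(o["ee_pos"],4),"w",round(float(o["grip_width"]),4))
    for j in range(1,n):
        if s[j,4]>60:
            q=P[l==j]; print("blob n",s[j,4],"centre",np.round((q.max(0)+q.min(0))[:2]/2,4),"span",np.round(np.ptp(q,0)[:2],4),"top z",np.round(np.median(q[:,2]),4),"px",np.round(ce[j]))
near(0)
E
python3 wr.py
```

```text
tcp [ 0.364  -0.34    0.0817] w 0.0702
blob n 2668 centre [ 0.3647 -0.3346] span [0.0481 0.0473] top z 0.0253 px [275. 218.]
```

Emit:
carry_out --motion "0.001 0.004 -0.02 0 0 0 0;0 0 -0.025 0 0 0 0;0 0 -0.024 0 0 0 0;0 0 -0.0097 0 0 0 0;0 0 0 0 0 0 255;0 0 0 0 0 0 255;0 0 0 0 0 0 255;0 0 0 0 0 0 255;0 0 0 0 0 0 255;0 0 0 0 0 0 255;0 0 0 0 0 0 255;0 0 0 0 0 0 255;0 0 0 0 0 0 255;0 0 0 0 0 0 255;0 0 0 0 0 0 255"

```text
time_s: 4.88
ee_pos: [0.3646, -0.3367, 0.0032]
eef_rot: [3.141, -0.0, 0.441]
force: [-0.9, 1.1, 4.6]
grip_width: 0.0476
grip_force: 20.0
```

Emit:
carry_out --motion "0 0 0.02 0 0 0 255;0 0 0.04 0 0 0 255;0 0 0.04 0 0 -4.3 255;0.0217 0.033 0 0 0 0 255;0.0217 0.033 0 0 0 0 255;0.0217 0.033 0 0 0 0 255;0.0217 0.033 0 0 0 0 255;0.0217 0.033 0 0 0 0 255;0.0217 0.033 0 0 0 0 255;0.0217 0.033 0 0 0 0 255;0.0217 0.033 0 0 0 0 255;0.0217 0.033 0 0 0 0 255;0.0217 0.033 0 0 0 0 255;0.0217 0.033 0 1.79 -4.67 0 255;0.0217 0.033 0 1.79 -4.67 0 255;0.0217 0.033 0 1.79 -4.67 0 255;0.0217 0.033 0 0 0 0 255;0 0 0 0 0 0 255;0 0 0 0 0 0 255"

```text
time_s: 6.47
ee_pos: [0.6681, 0.1268, 0.1022]
eef_rot: [-3.141, -0.261, 0.368]
force: [-0.3, -0.6, -0.7]
grip_width: 0.0476
grip_force: 20.0
```

```bash
cat > go.py <<'E'
from station import ctrl
from h import *
import sys
x,y,z,yaw,til=map(float,sys.argv[1:6]); o=ctrl.get_obs()
Rt=Ro.from_euler("z",yaw,degrees=True)*Ro.from_euler("y",-til,degrees=True)*Ro.from_euler("x",180,degrees=True)
rot=o["eef_rot"]; Rc=Ro.from_euler("xyz",rot)
print("t",round(o["time_s"],2),"d",np.round(np.array([x,y,z])-o["ee_pos"],4),"rotvec",np.round((Rt*Rc.inv()).as_rotvec(degrees=True),2),"w",round(float(o["grip_width"]),4),"F",np.round(o["force"],1))
E
python3 go.py .669 .1247 .025 21 15
```

```text
t 6.47 d [ 0.0009 -0.0021 -0.0772] rotvec [ 0.01 -0.07 -0.09] w 0.0476 F [-0.3 -0.6 -0.7]
```

Emit:
carry_out --motion "0.0009 -0.0021 -0.03 0 0 0 255;0 0 -0.03 0 0 0 255;0 0 -0.01 0 0 0 255;0 0 -0.0052 0 0 0 255;0 0 -0.001 0 0 0 255;0 0 0 0 0 0 255;0 0 0 0 0 0 255"

```text
time_s: 7.05
ee_pos: [0.6699, 0.1232, 0.0286]
eef_rot: [3.141, -0.264, 0.366]
force: [-0.2, 0.1, -1.8]
grip_width: 0.0478
grip_force: 20.0
```

Emit:
carry_out --motion "0 0 0 0 0 0 255;0 0 0 0 0 0 255"

```text
time_s: 7.22
ee_pos: [0.6696, 0.1233, 0.028]
eef_rot: [3.141, -0.263, 0.366]
force: [-0.0, -0.5, -0.2]
grip_width: 0.0473
grip_force: 20.0
```

Emit:
carry_out --motion "-0.0006 0.0014 -0.0015 0 0 0 255;0 0 -0.0015 0 0 0 255;0 0 0 0 0 0 255;0 0 0 0 0 0 255"

```text
time_s: 7.55
ee_pos: [0.6685, 0.1248, 0.0238]
eef_rot: [-3.141, -0.262, 0.366]
force: [-0.4, -0.0, -0.6]
grip_width: 0.0478
grip_force: 20.0
```

Emit:
carry_out --motion "0 0 0 0 0 0 65;0 0 0 0 0 0 65;0 0 0 0 0 0 65;0 0 0 0 0 0 65;0 0 0 0 0 0 65;0 0 0.02 0 0 0 65;0 0 0.04 0 0 0 65;0 0 0.04 -1.79 4.67 0 65;-0.02 0 0 -1.79 4.67 0 65;0 0 0 -1.79 4.67 0 65"

```text
time_s: 8.38
ee_pos: [0.6481, 0.1248, 0.1251]
eef_rot: [3.14, -0.006, 0.366]
force: [1.1, 0.3, -0.4]
grip_width: 0.0701
grip_force: 0.0
```

```bash
cat > chk.py <<'E'
from station import ctrl
from h import *
import sys
ox,oy,yaw,D=map(float,sys.argv[1:5]); c=ctrl.camera("wrist" if len(sys.argv)<6 else sys.argv[5]); P=cloud(c)
R=Ro.from_euler("z",yaw,degrees=True)*Ro.from_euler("y",-15,degrees=True)
L=R.inv().apply((P-[ox,oy,.02]).reshape(-1,3)).reshape(P.shape)*1000
m=(L[...,2]>20)&(L[...,2]<30)&(np.abs(L[...,:2]).max(-1)<D*.5+15)
q=L[m]; print("top of disc: n",len(q),"centre",np.round((q.max(0)+q.min(0))/2,1),"span",np.round(np.ptp(q,0),1),"plane",np.round(np.linalg.lstsq(np.c_[q[:,:2],np.ones(len(q))],q[:,2],rcond=None)[0],3))
print(np.round(ctrl.get_obs()["ee_pos"],4),ctrl.get_obs()["grip_width"])
cv2.imwrite(f"pics/chk{int(D)}.png",c["pixels"][:,:,::-1])
E
python3 chk.py .6684 .1244 21 48
```

```text
top of disc: n 2185 centre [ 2.   1.6 23.8] span [48.  47.   7.6] plane [-2.0000e-02  6.0000e-03  2.5277e+01]
[0.6488 0.1252 0.1231] 0.06979699238349905
```

View pics/chk48.png

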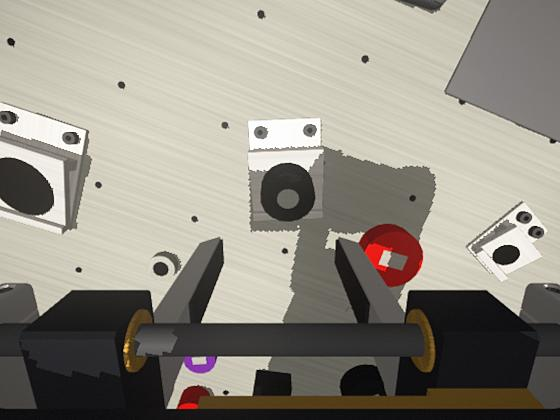

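The 48 disc is seated at (287,192) on its rest, flat, at (+2.0, +1.6) mm. Next is round_60.

Emit:
carry_out --motion "-0.0253 -0.0257 0 0 0 -6.3 0;-0.0253 -0.0257 0 0 0 -6.3 0;-0.0253 -0.0257 0 0 0 -6.3 0;-0.0253 -0.0257 0 0 0 0 0;-0.0253 -0.0257 0 0 0 0 0;-0.0253 -0.0257 0 0 0 0 0;-0.0253 -0.0257 0 0 0 0 0;0 0 -0.04 0 0 0 0;0 0 0 0 0 0 0"

```text
time_s: 9.18
ee_pos: [0.4686, -0.0557, 0.0773]
eef_rot: [-3.14, -0.002, 0.034]
force: [-1.0, 0.5, -1.7]
grip_width: 0.0941
grip_force: 0.0
```

```bash
python3 wr.py; python3 go.py .4712 -.0544 .003 2 0
```

```text
tcp [ 0.47   -0.0551  0.0795] w 0.0939
blob n 4307 centre [ 0.4712 -0.0522] span [0.0596 0.0587] top z 0.0253 px [276. 219.]
t 9.23 d [ 0.0012  0.0007 -0.0765] rotvec [-0.09  0.11  0.  ] w 0.0939 F [-0.1 -0.   0.5]
```

Emit:
carry_out --motion "0.0012 0.002 -0.025 0 0 0 0;0 0 -0.025 0 0 0 0;0 0 -0.02 0 0 0 0;0 0 -0.0065 0 0 0 0;0 0 0 0 0 0 0;0 0 0 0 0 0 255;0 0 0 0 0 0 255;0 0 0 0 0 0 255;0 0 0 0 0 0 255;0 0 0 0 0 0 255;0 0 0 0 0 0 255;0 0 0 0 0 0 255;0 0 0 0 0 0 255;0 0 0 0 0 0 255" --grip_force 25

```text
time_s: 10.4
ee_pos: [0.4731, -0.0532, 0.0053]
eef_rot: [-3.141, -0.006, 0.036]
force: [-1.8, 0.1, 6.6]
grip_width: 0.0596
grip_force: 25.0
```

Emit:
carry_out --motion "0 0 0.02 0 0 0 255;0 0 0.035 0 0 0 255;0 0 0.04 0 0 0 255;0.0097 0.0373 0 0 0 0 255;0.0097 0.0373 0 0 0 0 255;0.0097 0.0373 0 0 0 0 255;0.0097 0.0373 0 0 0 0 255;0.0097 0.0373 0 0 0 0 255;0.0097 0.0373 0 0 0 0 255;0.0097 0.0373 0 0 0 0 255;0.0097 0.0373 0 0 0 0 255;0.0097 0.0373 0 0.17 -5 0 255;0.0097 0.0373 0 0.17 -5 0 255;0.0097 0.0373 0 0.17 -5 0 255;0 0 0 0 0 0 255;0 0 0 0 0 0 255"

```text
time_s: 11.73
ee_pos: [0.5782, 0.3587, 0.0989]
eef_rot: [3.141, -0.266, 0.039]
force: [0.3, 0.1, -0.6]
grip_width: 0.0593
grip_force: 25.0
```

```bash
python3 go.py .580 .3566 .0265 2 15
```

```text
t 11.73 d [ 0.0018 -0.0021 -0.0724] rotvec [ 0.05  0.23 -0.24] w 0.0593 F [ 0.3  0.1 -0.6]
```

Emit:
carry_out --motion "0.0018 -0.0021 -0.025 0 0 0 255;0 0 -0.025 0 0 0 255;0 0 -0.013 0 0 0 255;0 0 -0.006 0 0 0 255;0 0 -0.0034 0 0 0 255;0 0 0 0 0 0 255;0 0 0 0 0 0 255;0 0 0 0 0 0 255"

```text
time_s: 12.4
ee_pos: [0.5819, 0.3553, 0.0288]
eef_rot: [-3.141, -0.269, 0.036]
force: [-0.4, 0.2, -1.2]
grip_width: 0.0595
grip_force: 25.0
```

```bash
python3 go.py .580 .3566 .0265 2 15
```

```text
t 12.4 d [-0.0019  0.0013 -0.0023] rotvec [-0.05  0.39 -0.06] w 0.0595 F [-0.4  0.2 -1.2]
```

Emit:
carry_out --motion "-0.001 0.0013 -0.0012 0 0 0 255;0 0 -0.0011 0 0 0 255;0 0 0 0 0 0 255;0 0 0 0 0 0 255"

```text
time_s: 12.73
ee_pos: [0.5804, 0.3568, 0.0257]
eef_rot: [-3.141, -0.268, 0.036]
force: [-2.5, 0.1, 3.8]
grip_width: 0.0593
grip_force: 25.0
```

Emit:
carry_out --motion "0 0 0 0 0 0 38;0 0 0 0 0 0 38;0 0 0 0 0 0 38;0 0 0 0 0 0 38;0 0 0 0 0 0 38;0 0 0.02 0 0 0 38;0 0 0.04 0 0 0 38;0 0 0.04 -0.17 5 0 38;-0.03 0 0 -0.17 5 0 38;0 0 0 -0.17 5 0 38;0 0 0 0 0 0 38"

```text
time_s: 13.65
ee_pos: [0.5511, 0.3562, 0.1259]
eef_rot: [-3.14, -0.003, 0.036]
force: [-0.4, -1.1, -0.1]
grip_width: 0.0802
grip_force: 0.0
```

```bash
python3 chk.py .5795 .3566 2 60;python3 go.py .4015 .196 .1 90 0
```

```text
top of disc: n 3464 centre [ 0.9  1.6 23.7] span [59.6 59.   7.4] plane [-1.0000e-02  3.0000e-03  2.5348e+01]
[0.5512 0.3561 0.1248] 0.08028094543578476
t 13.7 d [-0.1497 -0.1601 -0.0248] rotvec [-0.31  0.28 87.99] w 0.0803 F [-0.1 -0.3 -0.2]
```

The 60 disc is seated at (0.9, 1.6) mm. Next is round_36, gripped along x so the fingers clear its red and purple neighbours.

Emit:
carry_out --motion "-0.0125 -0.0133 0 0 0 6.8 82;-0.0125 -0.0133 0 0 0 6.8 82;-0.0125 -0.0133 0 0 0 6.8 82;-0.0125 -0.0133 0 0 0 6.8 82;-0.0125 -0.0133 0 0 0 6.8 82;-0.0125 -0.0133 0 0 0 6.8 82;-0.0125 -0.0133 0 0 0 6.8 82;-0.0125 -0.0133 0 0 0 6.8 82;-0.0125 -0.0133 0 0 0 6.8 82;-0.0125 -0.0133 0 0 0 6.8 82;-0.0125 -0.0133 0 0 0 6.8 82;-0.0125 -0.0133 -0.02 0 0 6.8 82;0 0 -0.02 0 0 6.4 82;0 0 0 0 0 0 82;0 0 0 0 0 0 82"

```text
time_s: 14.95
ee_pos: [0.4001, 0.1966, 0.0848]
eef_rot: [3.142, -0.004, 1.569]
force: [-0.4, 0.2, 0.6]
grip_width: 0.0637
grip_force: 0.0
```

```bash
python3 wr.py; python3 go.py .4015 .196 .003 90 0
```

```text
tcp [0.4007 0.197  0.0855] w 0.0642
blob n 1470 centre [0.4012 0.1994] span [0.035 0.035] top z 0.0253 px [281. 218.]
blob n 195 centre [0.444  0.1463] span [0.01   0.0211] top z 0.0251 px [329. 278.]
blob n 989 centre [0.3797 0.1367] span [0.0348 0.0284] top z 0.0253 px [257. 287.]
t 15.0 d [ 0.0008 -0.001  -0.0825] rotvec [-0.29  0.06  0.15] w 0.0642 F [0.9 0.6 0.4]
```

Emit:
carry_out --motion "0.0008 0.001 -0.025 0 0 0 82;0 0 -0.025 0 0 0 82;0 0 -0.022 0 0 0 82;0 0 -0.0105 0 0 0 82;0 0 0 0 0 0 82;0 0 0 0 0 0 255;0 0 0 0 0 0 255;0 0 0 0 0 0 255;0 0 0 0 0 0 255;0 0 0 0 0 0 255;0 0 0 0 0 0 255;0 0 0 0 0 0 255;0 0 0 0 0 0 255" --grip_force 20

```text
time_s: 16.08
ee_pos: [0.4015, 0.1979, 0.0033]
eef_rot: [3.141, -0.006, 1.572]
force: [-1.0, -0.6, 7.6]
grip_width: 0.0358
grip_force: 20.0
```

```bash
python3 go.py .4015 .198 .003 90 0;  python3 go.py .5655 -.3251 .1 -16 15
```

```text
t 16.08 d [ 0.      0.0001 -0.0003] rotvec [-0.32  0.04 -0.06] w 0.0358 F [-1.  -0.6  7.6]
t 16.08 d [ 0.164  -0.523   0.0967] rotvec [  10.27  -13.54 -105.4 ] w 0.0358 F [-1.  -0.6  7.6]
```

Emit:
carry_out --motion "0 0 0.02 0 0 0 255;0 0 0.038 0 0 0 255;0 0 0.04 0 0 0 255;0.0109 -0.0348 0 0 0 -7.07 255;0.0109 -0.0348 0 0 0 -7.07 255;0.0109 -0.0348 0 0 0 -7.07 255;0.0109 -0.0348 0 0 0 -7.07 255;0.0109 -0.0348 0 0 0 -7.07 255;0.0109 -0.0348 0 0 0 -7.07 255;0.0109 -0.0348 0 0 0 -7.07 255;0.0109 -0.0348 0 0 0 -7.07 255;0.0109 -0.0348 0 0 0 -7.07 255;0.0109 -0.0348 0 0 0 -7.07 255;0.0109 -0.0348 0 0 0 -7.07 255;0.0109 -0.0348 0 0 0 -7.07 255;0.0109 -0.0348 0 0 0 -7.07 255;0.0109 -0.0348 0 0 0 -7.07 255;0.0109 -0.0348 0 0 0 -7.07 255;0 0 0 0 0 0 255;0 0 0 0 0 0 255"

```text
time_s: 17.75
ee_pos: [0.5642, -0.3255, 0.0998]
eef_rot: [-3.141, -0.004, -0.281]
force: [-0.2, 1.0, -1.1]
grip_width: 0.0358
grip_force: 20.0
```

```bash
python3 go.py .5655 -.3251 .1 -16 15; python3 go.py .5655 -.3251 .0245 -16 0; python3 chk.py .565 -.3251 -16 36
```

```text
t 17.75 d [0.0013 0.0004 0.0002] rotvec [ -4.11 -14.17   0.08] w 0.0358 F [-0.2  1.  -1.1]
t 17.75 d [ 0.0013  0.0004 -0.0753] rotvec [0.04 0.25 0.09] w 0.0358 F [-0.2  1.  -1.1]Traceback (most recent call last):
  File "chk.py", line 8, in <module>
    q=L[m]; print("top of disc: n",len(q),"centre",np.round((q.max(0)+q.min(0))/2,1),"span",np.round(np.ptp(q,0),1),"plane",np.round(np.linalg.lstsq(np.c_[q[:,:2],np.ones(len(q))],q[:,2],rcond=None)[0],3))
                                                             ~~~~~^^^
    return umr_maximum(a, axis, None, out, keepdims, initial, where)
ValueError: zero-size array to reduction operation maximum which has no identity
```

Emit:
carry_out --motion "0.0013 0.0004 0 -1.37 -4.72 0 255;0 0 0 -1.37 -4.72 0 255;0 0 0 -1.37 -4.72 0 255;0 0 -0.025 0 0 0 255;0 0 -0.025 0 0 0 255;0 0 -0.014 0 0 0 255;0 0 -0.006 0 0 0 255;0 0 -0.003 0 0 0 255;0 0 0 0 0 0 255;0 0 0 0 0 0 255"

```text
time_s: 18.63
ee_pos: [0.5664, -0.3237, 0.0288]
eef_rot: [3.14, -0.264, -0.278]
force: [-0.6, -0.1, -0.4]
grip_width: 0.0355
grip_force: 20.0
```

```bash
python3 go.py .5655 -.3251 .0245 -16 15
```

```text
t 18.63 d [-0.0009 -0.0014 -0.0043] rotvec [ 0.1   0.1  -0.06] w 0.0355 F [-0.6 -0.1 -0.4]
```

Emit:
carry_out --motion "-0.0005 -0.001 -0.0015 0 0 0 255;0 0 -0.0015 0 0 0 255;0 0 -0.001 0 0 0 255;0 0 0 0 0 0 255;0 0 0 0 0 0 255"

```text
time_s: 19.05
ee_pos: [0.5655, -0.3249, 0.0238]
eef_rot: [3.141, -0.263, -0.279]
force: [0.3, -0.1, 0.1]
grip_width: 0.0357
grip_force: 20.0
```

Release with an opening of about 64 mm, and lift.

Emit:
carry_out --motion "0 0 0 0 0 0 82;0 0 0 0 0 0 82;0 0 0 0 0 0 82;0 0 0 0 0 0 82;0 0 0 0 0 0 82;0 0 0.02 0 0 0 82;0 0 0.04 0 0 0 82;0 0 0.04 1.37 4.72 0 82;-0.02 0 0 1.37 4.72 0 82;0 0 0 1.37 4.72 0 82;0 0 0 0 0 0 82"

```text
time_s: 19.97
ee_pos: [0.5462, -0.3252, 0.1229]
eef_rot: [3.142, -0.006, -0.279]
force: [-0.5, 0.6, -0.2]
grip_width: 0.0643
grip_force: 0.0
```

```bash
python3 chk.py .565 -.3251 -16 36; python3 go.py .376 .325 .085 -21 0
```

```text
top of disc: n 1258 centre [ 1.6  1.7 23.9] span [35.5 34.6  7.7] plane [-3.800e-02  1.000e-02  2.542e+01]
[ 0.5462 -0.3249  0.1217] 0.06386679385167157
t 20.02 d [-0.1702  0.6499 -0.0367] rotvec [ 0.14  0.53 -5.06] w 0.0639 F [-0.2 -0.  -1. ]
```

The 36 disc is seated at (1.6, 1.7) mm. Next is round_24, with the yaw turned to about +15° to stay inside the range of joint 6.

Emit:
carry_out --motion "-0.01 0.0382 0 0 0 7 82;-0.01 0.0382 0 0 0 7 82;-0.01 0.0382 0 0 0 7 82;-0.01 0.0382 0 0 0 7 82;-0.01 0.0382 0 0 0 3 82;-0.01 0.0382 0 0 0 0 82;-0.01 0.0382 0 0 0 0 82;-0.01 0.0382 0 0 0 0 82;-0.01 0.0382 0 0 0 0 82;-0.01 0.0382 0 0 0 0 82;-0.01 0.0382 0 0 0 0 82;-0.01 0.0382 0 0 0 0 82;-0.01 0.0382 0 0 0 0 82;-0.01 0.0382 0 0 0 0 82;-0.01 0.0382 0 0 0 0 82;-0.01 0.0382 0 0 0 0 82;-0.01 0.0382 -0.01 0 0 0 82;0 0 -0.03 0 0 0 82;0 0 0 0 0 0 82;0 0 0 0 0 0 82"

```text
time_s: 21.68
ee_pos: [0.3745, 0.3238, 0.0811]
eef_rot: [-3.141, -0.006, 0.263]
force: [0.8, -0.2, 0.0]
grip_width: 0.0637
grip_force: 0.0
```

```bash
python3 wr.py; python3 go.py .376 .325 .003 15 0
```

```text
tcp [0.3755 0.3239 0.0824] w 0.0638
blob n 683 centre [0.3759 0.3275] span [0.0233 0.0233] top z 0.0253 px [276. 219.]
t 21.73 d [ 0.0005  0.0011 -0.0794] rotvec [-0.18  0.45 -0.  ] w 0.0638 F [ 0.4 -0.5  1.3]
```

Emit:
carry_out --motion "0.0005 0.002 -0.025 0 0 0 82;0 0 -0.025 0 0 0 82;0 0 -0.02 0 0 0 82;0 0 -0.0094 0 0 0 82;0 0 0 0 0 0 82;0 0 0 0 0 0 255;0 0 0 0 0 0 255;0 0 0 0 0 0 255;0 0 0 0 0 0 255;0 0 0 0 0 0 255;0 0 0 0 0 0 255;0 0 0 0 0 0 255;0 0 0 0 0 0 255;0 0 0 0 0 0 255;0 0 0 0 0 0 255" --grip_force 15

```text
time_s: 22.98
ee_pos: [0.3761, 0.3267, 0.003]
eef_rot: [-3.141, -0.009, 0.262]
force: [-1.0, -1.3, 5.5]
grip_width: 0.0233
grip_force: 15.0
```

```bash
python3 go.py .683 -.1048 .1 -21 15;python3 go.py .683 -.1048 .1 -21 0
```

```text
t 22.98 d [ 0.3069 -0.4315  0.097 ] rotvec [ -0.81 -14.72 -35.84] w 0.0233 F [-1.  -1.3  5.5]
t 22.98 d [ 0.3069 -0.4315  0.097 ] rotvec [-1.000e-02  5.100e-01 -3.603e+01] w 0.0233 F [-1.  -1.3  5.5]
```

Emit:
carry_out --motion "0 0 0.02 0 0 0 255;0 0 0.037 0 0 0 255;0 0 0.04 0 0 0 255;0.0219 -0.0308 0 0 0 0 255;0.0219 -0.0308 0 0 0 0 255;0.0219 -0.0308 0 0 0 0 255;0.0219 -0.0308 0 0 0 0 255;0.0219 -0.0308 0 0 0 0 255;0.0219 -0.0308 0 0 0 -6 255;0.0219 -0.0308 0 0 0 -6 255;0.0219 -0.0308 0 0 0 -6 255;0.0219 -0.0308 0 0 0 -6 255;0.0219 -0.0308 0 0 0 -6 255;0.0219 -0.0308 0 0 0 -6 255;0.0219 -0.0308 0 0 0 0 255;0.0219 -0.0308 0 0 0 0 255;0.0219 -0.0308 0 0 0 0 255;0 0 0 0 0 0 255;0 0 0 0 0 0 255"

```text
time_s: 24.57
ee_pos: [0.6826, -0.1061, 0.0984]
eef_rot: [-3.141, -0.007, -0.368]
force: [-0.8, 0.2, -0.2]
grip_width: 0.0238
grip_force: 15.0
```

```bash
python3 go.py .683 -.1048 .1 -21 15
```

```text
t 24.57 d [0.0004 0.0013 0.0016] rotvec [ -5.26 -13.62   0.09] w 0.0238 F [-0.8  0.2 -0.2]
```

Emit:
carry_out --motion "0.0004 0.0006 0 -1.77 -4.6 0 255;0 0 0 -1.77 -4.6 0 255;0 0 0 -1.77 -4.6 0 255;0 0 -0.025 0 0 0 255;0 0 -0.025 0 0 0 255;0 0 -0.014 0 0 0 255;0 0 -0.006 0 0 0 255;0 0 -0.003 0 0 0 255;0 0 0 0 0 0 255;0 0 0 0 0 0 255"

```text
time_s: 25.4
ee_pos: [0.6836, -0.104, 0.0279]
eef_rot: [-3.141, -0.268, -0.366]
force: [0.0, -0.5, -0.2]
grip_width: 0.0237
grip_force: 15.0
```

```bash
python3 go.py .683 -.1048 .0242 -21 15
```

```text
t 25.4 d [-0.0006 -0.0008 -0.0037] rotvec [ 0.1   0.33 -0.04] w 0.0237 F [ 0.  -0.5 -0.2]
```

Emit:
carry_out --motion "-0.0005 -0.001 -0.0015 0 0 0 255;0 0 -0.0013 0 0 0 255;0 0 -0.0005 0 0 0 255;0 0 0 0 0 0 255;0 0 0 0 0 0 255"

```text
time_s: 25.82
ee_pos: [0.6825, -0.105, 0.0236]
eef_rot: [-3.141, -0.267, -0.366]
force: [0.3, -0.3, -0.2]
grip_width: 0.0236
grip_force: 15.0
```

Emit:
carry_out --motion "0 0 0 0 0 0 120;0 0 0 0 0 0 120;0 0 0 0 0 0 120;0 0 0 0 0 0 120;0 0 0 0 0 0 120;0 0 0 0 0 0 120;0 0 0.02 0 0 0 120;0 0 0.04 0 0 0 120;0 0 0.04 1.77 4.6 0 120;-0.02 0 0 1.77 4.6 0 120;0 0 0 1.77 4.6 0 120;0 0 0 0 0 0 120"

```text
time_s: 26.82
ee_pos: [0.6632, -0.1058, 0.1214]
eef_rot: [-3.141, -0.011, -0.367]
force: [-0.2, 0.5, 0.1]
grip_width: 0.0502
grip_force: 0.0
```

```bash
python3 chk.py .6824 -.1046 -21 24
```

```text
top of disc: n 575 centre [ 0.4  1.1 23.7] span [23.8 23.3  7.4] plane [-6.3000e-02  1.0000e-03  2.5289e+01]
[ 0.6633 -0.1056  0.1203] 0.04982313196079503
```

Emit:
carry_out --motion "-0.03 -0.025 0.01 0 0 0 120;-0.03 -0.025 0.01 0 0 0 120;-0.03 -0.025 0.01 0 0 0 120;-0.03 -0.025 0.01 0 0 0 120;-0.03 -0.025 0.01 0 0 0 120;-0.03 -0.025 0.01 0 0 0 120;-0.03 -0.025 0.01 0 0 0 120;-0.03 -0.025 0.01 0 0 0 120;-0.03 -0.025 0 0 0 0 120;-0.03 -0.025 0 0 0 0 120;-0.03 -0.025 0 0 0 0 120;-0.03 -0.025 0 0 0 0 120;-0.02 -0.03 0 0 0 0 120;0 -0.03 0 0 0 0 120;0 0 0 0 0 0 120"

```text
time_s: 28.12
ee_pos: [0.281, -0.4685, 0.1997]
eef_rot: [3.139, -0.015, -0.37]
force: [-0.5, 0.5, -0.3]
grip_width: 0.05
grip_force: 0.0
```

```bash
for a in ".6824 -.1046 -21 24" ".565 -.3251 -16 36" ".6684 .1244 21 48" ".5795 .3566 2 60"; do python3 chk.py $a top; done; cp pics/chk60.png pics/end.png
```

```text
top of disc: n 101 centre [ 1.3 -1.7 24.8] span [22.9 22.4  9.5] plane [ 0.031 -0.067 25.453]
[ 0.2817 -0.4665  0.1995] 0.04963248284603824
top of disc: n 244 centre [ 2.  -0.9 25. ] span [34.7 35.5  9.1] plane [-2.6000e-02  1.2000e-02  2.5252e+01]
[ 0.2823 -0.4652  0.1997] 0.049810889121586134
top of disc: n 403 centre [ 1.1 -1.1 25.1] span [46.4 46.2  9.7] plane [1.2000e-02 7.0000e-03 2.5326e+01]
[ 0.2827 -0.4645  0.2   ] 0.049827528231259625
top of disc: n 655 centre [ 0.6 -1.7 24.9] span [57.9 58.9  9.8] plane [ 3.0000e-03 -0.0000e+00  2.5122e+01]
[ 0.2829 -0.4642  0.2003] 0.04974823342434125
```

View pics/end.png

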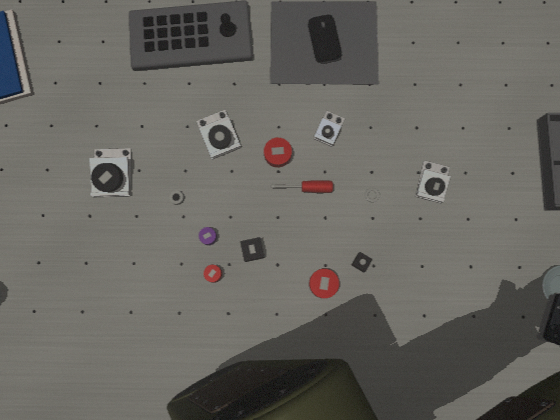

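All four rounds sit on their rests, at (107,178), (220,136), (435,186) and (328,131). The squares are still at (252,249) and (362,262). The fitted tilts are small and change sign between the two views, which fits edge-pixel noise. Handing in.

```bash
python3 -c "
from station import ctrl
print(ctrl.hand_in())"
```

```text
the job is handed in; nothing more can be done
None
```

I set all four round mounts face up on their matching rests, by camera each within about 2 mm of its inlay centre, left the square mounts untouched, and handed the job in at about 28 s; no verdict came back.

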